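# Show a wagon's wheels to the inspection camera

### The job

Lift the loose roof off the model engine shed by the louvred ventilator on its ridge and set it down gently, right way up, flat on the bench clear of the shed. Then lift out the closed boxcar, whose wheels have seized, and hold it up to the inspection camera: wheels square to the lens, 12 cm in front of it and in the middle of the picture, with the car's length running level across the view. Finish while still holding it there in the gripper; leave the low open wagon standing in the shed and everything else on the bench where it is.

Things in the scene. Friction and masses are not known exactly. Their poses are not given: they have to be found in the camera images.
- shed: Fixed model engine shed, ochre board walls 88 mm high and 5 mm thick, 118 x 300 mm outside; open on top under its loose roof, doors glued shut. Origin at bench level under its middle; z up, y along its length. Track on its centre line, rail tops 9 mm above the bench. Stands on a slab 130 x 312 x 3 mm; a 45 mm track stub with a buffer lies beyond its +y end.
- roof: Loose grey metal gable roof, 144 x 324 mm, 220 g. Origin under its middle at the feet of corner blocks that sit 6 mm deep inside the shed's walls, 3 mm clear (82 mm above the bench on the shed, 0 on the bench); y along the ridge, z up. On it a louvred ventilator 34 mm wide (x), 130 mm long (y), flat upright sides from 36 to 66 mm above the origin, cap top 72 mm. Ridge 44 mm.
- boxcar: Closed four-wheel boxcar, dark red, 140 g, on the track under the roof, in either half of the shed. 44 mm wide (x), 100 mm long (y), 114 mm over couplers; flat sides 18 to 60 mm above the origin, roof top 66 mm. Origin at rail level midway between the four 16 mm wheels (plane of their lowest points); z from wheels to roof. Wheels do not turn; its two ends are equivalent.
- gondola: Low open four-wheel wagon, same dark red and same footprint as the boxcar, top edge 41 mm above the rails, about 120 g, on the same track in the other half of the shed. Origin at rail level under its middle, y along its length. Leave it standing.
- camera: Fixed inspection camera on a steel base 110 x 90 mm, highest point 145 mm. Grey square head, black lens, white ring light, in a bracket with its pivot 85 mm above the base's middle. Origin at bench level under the middle; the lens looks to its -x side, 55 degrees above level. Lens front 60 mm from the pivot along the view axis.
- camera_focus (a point): Point of sharp focus in the air on the view axis, 120 mm before the lens front (180 mm from the pivot), 0.23 m above the bench. Its z axis is the view axis, out of the lens (upward); its y is level, across the picture. The boxcar's origin belongs here, the car's z along this z, the car's y along this y either way round.
- oil: Loose amber oil bottle, 30 mm diameter, 85 mm high; origin under its middle. Bystander.
- screwdriver: Loose screwdriver 150 mm long, lying along its x; origin under its middle. Bystander.
- water_tower: Loose model water tower, round wooden tank on four legs, 56 mm wide, 115 mm high, spout to its -x side; origin under its middle. Bystander.
Mind the look-alikes: they are no part of the job. Several things look just like the camera: the one meant starts nearest to the robot's base.

How it is judged:
By the outcome, as a careful person would: the job done as asked, in the order asked, and still so for the second after the job is handed in, while the arm keeps its last pose, push and grip.
It also fails if it takes over 56 s, if anything falls off the work surface, if the arm or the gripper's body presses on something with over 40 N, if the wrist force passes 120 N, or if a joint passes its speed limit or range.

### The arm

A 6-joint arm with a two-finger parallel gripper is mounted at the origin on the work surface. World frame = base frame: x ahead of the robot, y to its left, z up, the work surface at z = 0. Lengths are in m, angles in rad, forces in N, time in s.
With the tool pointing down it reaches from about 0.3 to 0.775 m from the base axis. Payload 14.6 kg.
Tool frame: the origin (TCP) lies at the very end of the fingers, on their centre line; the grasp point (between the pads) lies 19 mm behind it; z points along the fingers, y is the line along which they close (so a half turn about z gives the same grasp; the last joint's range is limited). The gripper opens to 94 mm and grips with 3 to 60 N. Pads are 16 mm wide; open, the fingers measure 119 mm over their backs; the gripper's body (75 mm by 177 mm) begins 78 mm behind the grasp point.
Start: joints at [1.18, 0.3, 1.521, -0, 1.321, -0.067], TCP at [0.175, 0.521, 0.205] pointing down, gripper open.
Joint ranges: [-3.03, 3.03], [-0.79, 2.21], [0.23, 2.52], [-1.04, 4.18], [0, 3.07], [-2.55, 2.55]. Speed limits (rad/s): [2.22, 2.22, 2.57, 3.14, 3.14, 3.14].

### API

Orientations are given as [roll, pitch, yaw] about the fixed x, y, z axes, in that order (R = Rz(yaw) Ry(pitch) Rx(roll)).
In Python, from station import ctrl gives the robot as it stands. The module is installed in compiled form; this text tells all that it offers.
- The arm moves only by the tool step_arm, never from a script. Its argument "deltas" is a list of rows, each an object with "dp": the shift along the tool's x, y, z scaled (see below), a list of three; "twist": the turn about the tool's z scaled (see below). In form: [{"dp": [tx, ty, tz], "twist": twist}, ...]. A call has 1 to 12 rows; each row shifts and turns the commanded pose from where the row before left it, along the tool's axes as they then stand; what a row does not reach is not made up. The controller multiplies each number of a shift by 0.04 m and each number of a turn by 4 degrees. A row lasts 1/10 s, in which the tool goes at most 50 mm and 8.59 degrees, less where a joint would pass 70% of its speed; a pose out of reach is approached as far as the arm can. A call with a number of a shift or a turn outside -1 to 1 is refused whole. A call with a gripper value outside its range is refused whole. "gripper" is the opening, from -1 (shut) to 1 (fully open), set as the call begins (left out, the last holds). The fingers move at their own pace and stop on an object; "squeeze" is the grip in N (left out, the last holds). Time passes only in rows, so rows that do not move let the fingers close. It gives the time, the measured TCP pose, the force, the opening and the grip force at its end, in the units of the state.
- ctrl.get_obs(): the state, without advancing time (a new reading comes with each control period).
- ctrl.camera(name): name is "side" or "top"; returns (picture, depth): 480x640x3 uint8, red, green, blue; 480x640 float32, m along the optical axis (not along the pixel's ray), 0 where there is no reading.
- ctrl.get_calibration(name): a dict with "fx", "fy", "cx", "cy" (pixels), "distortion" ([k1, k2, p1, p2, k3] as OpenCV has them; the pictures are not rectified), "world_to_cam" (4x4, takes a point from world to camera coordinates). Camera axes: x right, y down, z forward; pixel columns grow to the right and rows downward; lengths in m; the calibration is good to about 2 mm. A picture is of the moment at which its call begins. get_calibration takes no time and is no camera call.
- ctrl.hand_in(): hands the job in; it is judged then, once.
Trained networks look in the newest picture that a camera, given by its name, has taken for a name from the list of things; names that differ only in an ending like _2 or _b are one class to them, and where a whole thing is asked for, a point or a joint stands for the part that bears it (a point fixed in the world has none). Each returns a list of dicts, best first, with "conf" (0 to 1); they miss things now and then, are a little off and sometimes report something else, mostly with a low value. They report only what shows in the picture. A call takes as long as a camera call. They do not tell look-alikes from the thing itself.
- ctrl.spot_in(camera, label): "rect" ([left, top, right, bottom] as shares, 0 to 1, of the picture: columns of its width, rows of its height, round what is visible of it).
- ctrl.cut_out(camera, label): "pixels" (480x640 bool, what is visible of it) and "rect" ([left, top, right, bottom] as shares, 0 to 1, of the picture: columns of its width, rows of its height, round what is visible of it).
The state is a dict: "time_s": time; "qpos": joint angles; "joint_vel": joint speeds; "tau": joint torques, N m; "ee_pos": TCP position; "eef_rot": TCP orientation; "force": force on the tool from outside, world axes, zero at the start; "moment": the same for the moment, N m; "grip_width": finger opening in m; "grip_force": force on a finger pad.
Only numpy, scipy, OpenCV 4.12 (cv2) and the standard library are available. Lean on these libraries where they do the work, as an engineer would, in place of code of your own. Each camera call takes 0.05 s, during which the arm holds its last target. There are 200 camera calls.

## Working session

There is one attempt and no reset: what is moved stays moved. The work goes in short steps, Python scripts to look and compute and a tool call to move; the robot and the scene stay as the last step left them, time stands still between calls to the robot, and variables do not carry over. Pictures are saved under pics/ and viewed, at most 10 in all, crops included, and the job is handed in when it is done.

Besides the shell and the picture viewer there is one more tool, called after "Call:" by a JSON object that holds its "op" and its "data", one argument or row to a line. step_arm: Moves the arm, as the interface text tells. Its arguments: {"type":"object","properties":{"deltas":{"type":"array"},"gripper":{"type":"number"},"squeeze":{"type":"number"}},"required":["deltas"]}

```bash
mkdir -p pics; cat > h.py <<'E'
import numpy as np, cv2
from station import ctrl
def cal(n):
    c=ctrl.get_calibration(n); K=np.array([[c['fx'],0,c['cx']],[0,c['fy'],c['cy']],[0,0,1]]); return K,np.array(c['distortion']),np.array(c['world_to_cam'])
def cloud(n,d):
    K,D,T=cal(n); h,w=d.shape; u,v=np.meshgrid(np.arange(w,dtype=float),np.arange(h,dtype=float))
    p=cv2.undistortPoints(np.stack([u.ravel(),v.ravel()],1)[:,None],K,D)[:,0]
    P=np.c_[p*d.reshape(-1,1),d.ravel()]; R=T[:3,:3]; W=(P-T[:3,3])@R; W[d.ravel()==0]=np.nan
    return W.reshape(h,w,3)
def proj(n,X):
    K,D,T=cal(n); return cv2.projectPoints(np.atleast_2d(np.float64(X)),cv2.Rodrigues(T[:3,:3])[0],T[:3,3],K,D)[0][:,0]
E
cat > a.py <<'E'
from h import *
np.set_printoptions(precision=4,suppress=True)
print(ctrl.get_obs())
for n in ['side','top']:
    im,d=ctrl.camera(n); cv2.imwrite(f'pics/{n}0.png',im[:,:,::-1]); np.save(f'{n}0.npy',d)
    K,D,T=cal(n); print(n,K[0,0],'campos',-T[:3,:3].T@T[:3,3],'fwd',T[2,:3])
    W=cloud(n,d)
    for l in ['shed','roof','camera','oil','screwdriver','water_tower','boxcar']:
        for r in ctrl.cut_out(n,l):
            m=r['pixels']; q=np.array(r['rect'])*[640,480,640,480]; P=W[m]; P=P[~np.isnan(P[:,0])]
            if len(P): print(l,round(r['conf'],2),q.round(),'med',np.median(P,0),'min',np.percentile(P,2,axis=0),'max',np.percentile(P,98,axis=0))
E
python3 a.py
```

```text
{'time_s': 0.0, 'qpos': array([ 1.1804,  0.3005,  1.5216, -0.    ,  1.3207, -0.0666]), 'joint_vel': array([-0.0007,  0.0001, -0.0005, -0.0001, -0.0004,  0.0007]), 'tau': array([  0.0017, -53.1795, -35.2742,   0.0709,   0.0244,  -0.0001]), 'ee_pos': array([0.1749, 0.5212, 0.2049]), 'eef_rot': array([-3.1404, -0.0001,  2.8178]), 'force': array([ 1.1687, -0.612 ,  1.2475]), 'moment': array([0.0413, 0.0018, 0.0184]), 'grip_force': 0.0, 'grip_width': 0.09387254069384895}
side 592.6493218962761 campos [0.1947 0.6282 1.0765] fwd [ 0.2948 -0.5845 -0.756 ]
shed 0.71 [188. 330. 321. 480.] med [0.5003 0.3133 0.0115] min [0.4812 0.0269 0.0007] max [0.5981 0.3678 0.0879]
roof 0.67 [178. 283. 321. 447.] med [0.5331 0.1899 0.1092] min [0.478  0.012  0.0894] max [0.6176 0.3216 0.1549]
camera 0.83 [331. 125. 372. 179.] med [ 0.6388 -0.4882  0.034 ] min [ 0.5962 -0.5463  0.0045] max [ 0.7043 -0.4482  0.1437]
camera 0.81 [249. 152. 303. 210.] med [ 0.7655 -0.3059  0.0435] min [ 0.727  -0.3606  0.0049] max [ 0.8278 -0.2734  0.1455]
camera 0.72 [255. 200. 306. 266.] med [ 0.6709 -0.1533  0.0218] min [ 0.
[... 1004 characters left out ...]
ed [ 0.6662 -0.1594  0.0897] min [ 0.6295 -0.2113  0.0045] max [ 0.7366 -0.1174  0.1457]
camera 0.85 [412. 143. 459. 192.] med [ 0.7558 -0.3082  0.0803] min [ 0.7237 -0.3591  0.0045] max [ 0.8218 -0.2748  0.145 ]
camera 0.63 [485. 194. 554. 249.] med [ 0.6379 -0.4899  0.075 ] min [ 0.5957 -0.5347  0.0041] max [ 0.7041 -0.4485  0.1446]
oil 0.53 [284. 161. 297. 178.] med [0.7565 0.0105 0.0577] min [ 0.7479 -0.0009  0.0186] max [0.7708 0.0265 0.0874]
screwdriver 0.74 [201. 151. 218. 212.] med [0.7662 0.1944 0.0222] min [0.6748 0.1786 0.0019] max [0.8048 0.2135 0.0286]
water_tower 0.89 [285. 320. 321. 353.] med [ 0.3939 -0.0345  0.1032] min [ 0.3638 -0.0631  0.056 ] max [ 0.4205 -0.0062  0.1143]
```

View pics/side0.png

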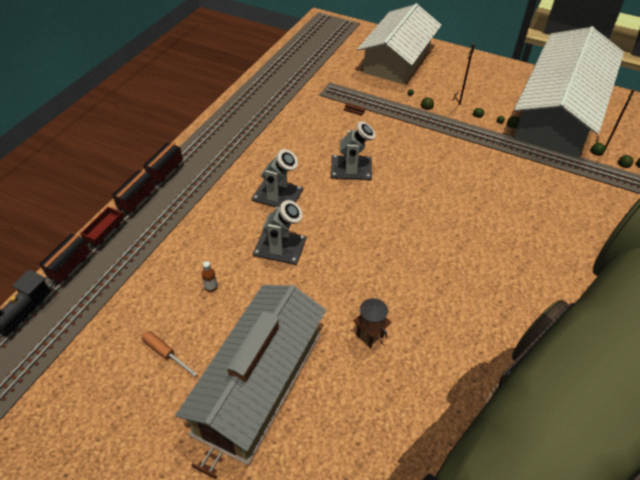

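View pics/top0.png

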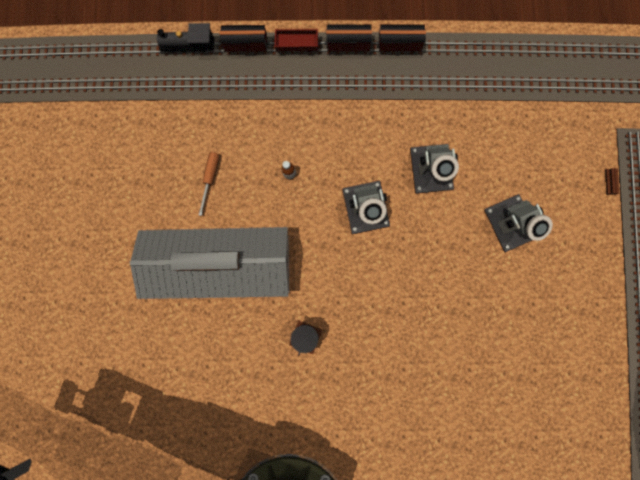

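```bash
cat > b.py <<'E'
from h import *
np.set_printoptions(precision=4,suppress=True)
ims={}
for n in ['side','top']:
    im,d=ctrl.camera(n); W=cloud(n,d); ims[n]=im
    m=max((r for r in ctrl.cut_out(n,'roof') if r['rect'][3]>.5),key=lambda r:r['conf'])['pixels']
    P=W[m]; P=P[P[:,2]>.085]; Q=P[P[:,2]>.142]
    print(n,'roof rect',cv2.minAreaRect(np.float32(P[:,:2]*1000)),'vent',cv2.minAreaRect(np.float32(Q[:,:2]*1000)),'vz',np.percentile(Q[:,2],[50,95]),len(Q))
    near=lambda r:np.hypot(*np.nanmedian(W[r['pixels']],0)[:2])
    m=min(ctrl.cut_out(n,'camera'),key=near)['pixels']
    m2=cv2.dilate(m.astype(np.uint8),np.ones((5,5)))>0
    g=im.astype(int); dark=g.max(2)<75; b=m2&dark&(np.abs(W[:,:,2]-.004)<.006)
    print('base',cv2.minAreaRect(np.float32(W[b][:,:2]*1000)),b.sum())
    w=m&(g.min(2)>150)&(W[:,:,2]>.09); R=W[w]; c=R.mean(0); s=np.linalg.svd(R-c)
    print('ring',c,'sing',s[1],'normal',s[2][2]*np.sign(s[2][2][2]),len(R))
    np.savez(f'cam_{n}.npz',P=W[m],c=g[m])
u,v=proj('side',[[.67,-.165,.08]])[0].astype(int); print(u,v)
cr=lambda im,u,v:cv2.resize(im[v-45:v+45,u-50:u+50,::-1],None,fx=4,fy=4,interpolation=cv2.INTER_CUBIC)
u2,v2=proj('top',[[.67,-.165,.08]])[0].astype(int); print(u2,v2)
cv2.imwrite('pics/crop1.png',np.hstack([cr(ims['side'],u,v),cr(ims['top'],u2,v2)]))
E
python3 b.py
```

```text
side roof rect ((549.4080200195312, 164.03970336914062), (149.38540649414062, 327.50616455078125), 1.4681570529937744) vent ((548.71044921875, 164.59274291992188), (36.68510818481445, 136.76840209960938), 1.7771074771881104) vz [0.1524 0.1567] 1321
base ((696.7574462890625, -221.4054718017578), (104.16449737548828, 204.84584045410156), 13.284036636352539) 430
ring [ 0.6554 -0.1707  0.1334] sing [0.2046 0.1895 0.0836] normal [-0.5502  0.0292  0.8345] 133
top roof rect ((547.2432861328125, 167.2083282470703), (148.70863342285156, 325.8802795410156), 1.8669320344924927) vent ((547.15576171875, 167.00311279296875), (34.57949447631836, 134.47421264648438), 0.9717854261398315) vz [0.1513 0.1553] 1134
base ((683.8943481445312, -169.28009033203125), (104.49999237060547, 95.87094116210938), 12.766131401062012) 370
ring [ 0.659  -0.1702  0.1307] sing [0.2517 0.2227 0.1797] normal [-0.1123 -0.0513  0.9924] 183
283 227
367 207
```

View pics/crop1.png

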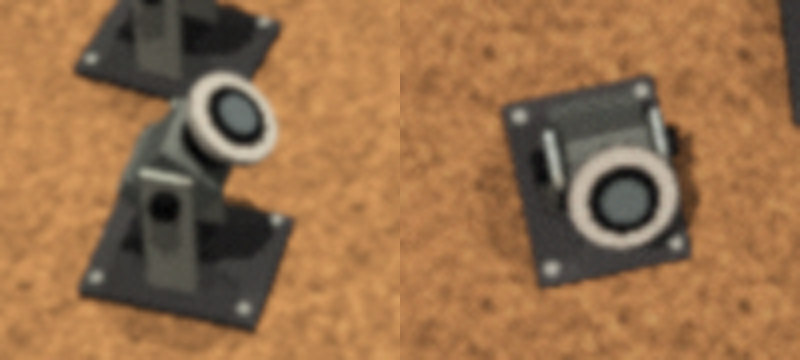

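```bash
cat > c.py <<'E'
from h import *
np.set_printoptions(precision=4,suppress=True)
def plane(n,uv,z):
    K,D,T=cal(n); p=cv2.undistortPoints(np.float64(uv)[:,None],K,D)[:,0]; R=T[:3,:3]; C=-R.T@T[:3,3]
    d=np.c_[p,np.ones(len(p))]@R; return C+d*((z-C[2])/d[:,2])[:,None]
f=lambda a,u,v,x0:[(u-50+(x-x0)/4-.375,v-45+y/4-.375) for x,y in a]
T=plane('top',f([(519,117),(642,90),(677,243),(551,268)],367,207,400),.005); print(T,T.mean(0))
Tc=plane('top',f([(503,105),(652,75),(690,255),(540,287)],367,207,400),.004); print('corners',Tc.mean(0))
S=plane('side',f([(95,277),(244,308),(277,220)],283,227,0),.005); print(S,(S[0]+S[2])/2)
for Q in (T,):
    e=[Q[0]-Q[3],Q[1]-Q[2],Tc[0]-Tc[3],Tc[1]-Tc[2]]; print([np.degrees(np.arctan2(a[1],a[0])) for a in e]); e=[Q[0]-Q[1],Q[3]-Q[2],Tc[0]-Tc[1],Tc[3]-Tc[2]];print([np.degrees(np.arctan2(-a[0],a[1])) for a in e])
e=S[0]-S[1];print('side',np.degrees(np.arctan2(-e[0],e[1])) , S[1]-S[2])
rc=plane('top',f([(624,199)],367,207,400),.134); print('ring top',rc)
rc=plane('side',f([(236,116)],283,227,0),.134); print('ring side',rc)
E
python3 c.py
```

```text
[[ 0.7208 -0.1205  0.005 ]
 [ 0.7372 -0.1915  0.005 ]
 [ 0.648  -0.2115  0.005 ]
 [ 0.633  -0.1394  0.005 ]] [ 0.6848 -0.1657  0.005 ]
corners [ 0.6845 -0.1652  0.004 ]
[[ 0.7264 -0.1286  0.005 ]
 [ 0.6364 -0.1481  0.005 ]
 [ 0.6515 -0.2186  0.005 ]] [ 0.689  -0.1736  0.005 ]
[np.float64(12.138904378543819), np.float64(12.63483311327008), np.float64(11.716230181524768), np.float64(11.64278270884093)]
[np.float64(13.007596876549679), np.float64(11.79057150041586), np.float64(11.998351495959524), np.float64(12.611361114537257)]
side -77.74520849397796 [-0.0152  0.0704  0.    ]
ring top [[ 0.6514 -0.1721  0.134 ]]
ring side [[ 0.653  -0.1748  0.134 ]]
```

Call:
{"op": "step_arm", "data": {
  "deltas": [
    {"dp": [0, 0, 0], "twist": 1},
    {"dp": [0, 0, 0], "twist": 1},
    {"dp": [0, 0, 0], "twist": 1},
    {"dp": [0, 0, 0], "twist": 1},
    {"dp": [0, 0, 0], "twist": 1},
    {"dp": [0, 0, 0], "twist": 1},
    {"dp": [0, 0, 0], "twist": 1},
    {"dp": [0, 0, 0], "twist": 1},
    {"dp": [0, 0, 0], "twist": 1},
    {"dp": [0, 0, 0], "twist": 1},
    {"dp": [0, 0, 0], "twist": 1},
    {"dp": [0, 0, 0], "twist": 1}
  ],
  "gripper": 1
}}

```text
time_s: 2.3
ee_pos: [0.175, 0.5214, 0.2054]
eef_rot: [-3.142, 0.0, 1.977]
force: [-0.1, -0.4, 0.0]
grip_width: 0.0946
grip_force: 0.0
```

Call:
{"op": "step_arm", "data": {
  "deltas": [
    {"dp": [0, 0, 0], "twist": 1},
    {"dp": [0, 0, 0], "twist": 1},
    {"dp": [0, 0, 0], "twist": 1},
    {"dp": [0, 0, 0], "twist": 1},
    {"dp": [0, 0, 0], "twist": 1},
    {"dp": [0, 0, 0], "twist": 0.5},
    {"dp": [0, 0, 0], "twist": 0}
  ]
}}

```text
time_s: 3.0
ee_pos: [0.175, 0.5214, 0.2055]
eef_rot: [3.142, -0.0, 1.596]
force: [-0.3, 0.3, 0.5]
grip_width: 0.0939
grip_force: 0.0
```

Call:
{"op": "step_arm", "data": {
  "deltas": [
    {"dp": [-0.76, 0.76, 0], "twist": 0},
    {"dp": [-0.76, 0.76, 0], "twist": 0},
    {"dp": [-0.76, 0.76, 0], "twist": 0},
    {"dp": [-0.76, 0.76, 0], "twist": 0},
    {"dp": [-0.76, 0.76, 0], "twist": 0},
    {"dp": [-0.76, 0.76, 0], "twist": 0},
    {"dp": [-0.76, 0.76, 0], "twist": 0},
    {"dp": [-0.76, 0.76, 0], "twist": 0},
    {"dp": [-0.76, 0.76, 0], "twist": 0},
    {"dp": [-0.76, 0.76, 0], "twist": 0},
    {"dp": [-0.76, 0.76, 0], "twist": 0},
    {"dp": [-0.76, 0.74, 0], "twist": 0}
  ]
}}

```text
time_s: 4.2
ee_pos: [0.5493, 0.1644, 0.2055]
eef_rot: [3.141, -0.0, 1.597]
force: [-0.3, 1.0, 0.9]
grip_width: 0.0941
grip_force: 0.0
```

```bash
python3 -c "
from h import *
o=ctrl.get_obs(); print(o['ee_pos'],o['qpos'],o['eef_rot'])
im,d=ctrl.camera('side'); cv2.imwrite('pics/s1.png',im[::1,:,::-1])"
```

```text
[0.54925681 0.1644245  0.20553042] [2.26983657e-01 3.51821209e-01 1.45227914e+00 9.23469975e-06
 1.33724473e+00 2.00480330e-01] [ 3.14135183e+00 -5.81063485e-05  1.59729752e+00]
```

Call:
{"op": "step_arm", "data": {
  "deltas": [
    {"dp": [0, 0, 0.7], "twist": 0},
    {"dp": [0, 0, 0.7], "twist": 0},
    {"dp": [0, 0, 0.4], "twist": 0},
    {"dp": [0, 0, 0.25], "twist": 0},
    {"dp": [0, 0, 0], "twist": 0}
  ]
}}

```text
time_s: 4.75
ee_pos: [0.5477, 0.1659, 0.1225]
eef_rot: [-3.14, 0.0, 1.597]
force: [0.2, 0.2, 1.4]
grip_width: 0.0942
grip_force: 0.0
```

Call:
{"op": "step_arm", "data": {
  "deltas": [
    {"dp": [0, 0, 0], "twist": 0},
    {"dp": [0, 0, 0], "twist": 0},
    {"dp": [0, 0, 0], "twist": 0},
    {"dp": [0, 0, 0], "twist": 0},
    {"dp": [0, 0, 0], "twist": 0},
    {"dp": [0, 0, 0], "twist": 0}
  ],
  "gripper": -1,
  "squeeze": 20
}}

```text
time_s: 5.35
ee_pos: [0.5481, 0.1659, 0.1236]
eef_rot: [3.141, -0.0, 1.596]
force: [-1.1, -0.0, -0.5]
grip_width: 0.0495
grip_force: 0.0
```

Call:
{"op": "step_arm", "data": {
  "deltas": [
    {"dp": [0, 0, 0], "twist": 0},
    {"dp": [0, 0, 0], "twist": 0},
    {"dp": [0, 0, 0], "twist": 0},
    {"dp": [0, 0, 0], "twist": 0},
    {"dp": [0, 0, 0], "twist": 0}
  ]
}}

```text
time_s: 5.85
ee_pos: [0.5481, 0.1659, 0.1235]
eef_rot: [-3.142, 0.0, 1.596]
force: [-0.8, -0.0, 0.6]
grip_width: 0.0335
grip_force: 20.0
```

Call:
{"op": "step_arm", "data": {
  "deltas": [
    {"dp": [0, 0, -0.15], "twist": 0},
    {"dp": [0, 0, -0.25], "twist": 0},
    {"dp": [0, 0, -0.4], "twist": 0},
    {"dp": [0, 0, -0.5], "twist": 0},
    {"dp": [0, 0, -0.2], "twist": 0},
    {"dp": [0, 0, 0], "twist": 0}
  ]
}}

```text
time_s: 6.45
ee_pos: [0.5486, 0.166, 0.1848]
eef_rot: [3.139, -0.001, 1.596]
force: [-0.6, 0.3, -2.8]
grip_width: 0.0337
grip_force: 20.0
```

```bash
python3 -c "
from h import *
o=ctrl.get_obs(); print(o['force'],o['moment'],o['grip_width'],o['ee_pos'])
a=ctrl.camera('side')[0]; b=ctrl.camera('top')[0]; cv2.imwrite('pics/lift.png',np.hstack([a[200:480,50:450],b[120:400,80:480]])[:,:,::-1])"
```

```text
[-0.57781561  0.28612493 -2.83709824] [-0.0820055   0.05196407 -0.0026003 ] 0.03368623914297361 [0.54856528 0.16602453 0.18482097]
```

View pics/lift.png

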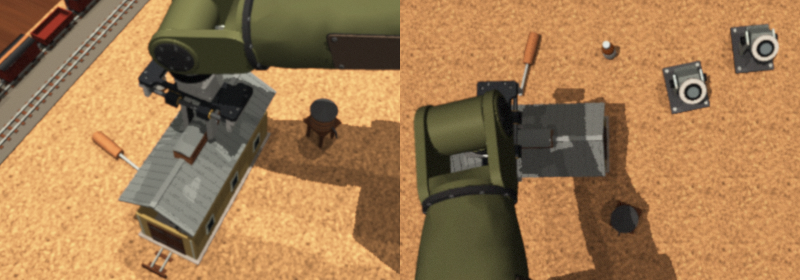

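Call:
{"op": "step_arm", "data": {
  "deltas": [
    {"dp": [0.1, -0.3, 0], "twist": 0},
    {"dp": [0.25, -0.6, 0], "twist": 0},
    {"dp": [0.25, -0.65, 0], "twist": 0},
    {"dp": [0.3, -0.7, 0], "twist": 0},
    {"dp": [0.3, -0.7, 0], "twist": 0},
    {"dp": [0.25, -0.7, 0], "twist": 0},
    {"dp": [0.25, -0.6, 0.3], "twist": 0},
    {"dp": [0.15, -0.4, 0.5], "twist": 0},
    {"dp": [0, 0, 0.7], "twist": 0},
    {"dp": [0, 0, 0.7], "twist": 0},
    {"dp": [0, 0, 0.5], "twist": 0},
    {"dp": [0, 0, 0.3], "twist": 0}
  ]
}}

```text
time_s: 7.75
ee_pos: [0.3593, 0.2347, 0.0614]
eef_rot: [-3.139, 0.001, 1.596]
force: [-0.4, -0.3, -2.6]
grip_width: 0.0339
grip_force: 20.0
```

Call:
{"op": "step_arm", "data": {
  "deltas": [
    {"dp": [0, 0, 0.2], "twist": 0},
    {"dp": [0, 0, 0.12], "twist": 0},
    {"dp": [0, 0, 0.06], "twist": 0},
    {"dp": [0, 0, 0.04], "twist": 0},
    {"dp": [0, 0, 0.03], "twist": 0},
    {"dp": [0, 0, 0], "twist": 0}
  ]
}}

```text
time_s: 8.35
ee_pos: [0.3604, 0.2352, 0.0457]
eef_rot: [3.141, -0.0, 1.596]
force: [-0.2, 0.4, -2.0]
grip_width: 0.0339
grip_force: 20.0
```

Call:
{"op": "step_arm", "data": {
  "deltas": [
    {"dp": [0, 0, 0.05], "twist": 0},
    {"dp": [0, 0, 0.03], "twist": 0},
    {"dp": [0, 0, 0.02], "twist": 0},
    {"dp": [0, 0, 0], "twist": 0}
  ]
}}

```text
time_s: 8.75
ee_pos: [0.3603, 0.2352, 0.0414]
eef_rot: [-3.142, 0.0, 1.596]
force: [-0.1, 0.7, -3.3]
grip_width: 0.0339
grip_force: 20.0
```

Call:
{"op": "step_arm", "data": {
  "deltas": [
    {"dp": [0, 0, 0.02], "twist": 0},
    {"dp": [0, 0, 0.02], "twist": 0},
    {"dp": [0, 0, 0], "twist": 0}
  ]
}}

```text
time_s: 9.05
ee_pos: [0.3604, 0.2354, 0.0411]
eef_rot: [3.141, -0.0, 1.596]
force: [-11.0, -4.1, 24.6]
grip_width: 0.034
grip_force: 20.0
```

Call:
{"op": "step_arm", "data": {
  "deltas": [
    {"dp": [0, 0, -0.02], "twist": 0}
  ]
}}

```text
time_s: 9.15
ee_pos: [0.3603, 0.2353, 0.0412]
eef_rot: [3.141, -0.0, 1.596]
force: [0.8, -0.2, -0.8]
grip_width: 0.0337
grip_force: 20.0
```

Call:
{"op": "step_arm", "data": {
  "deltas": [
    {"dp": [0, 0, 0], "twist": 0},
    {"dp": [0, 0, 0], "twist": 0},
    {"dp": [0, 0, 0], "twist": 0},
    {"dp": [0, 0, 0], "twist": 0},
    {"dp": [0, 0, 0], "twist": 0},
    {"dp": [0, 0, -0.3], "twist": 0},
    {"dp": [0, 0, -0.8], "twist": 0},
    {"dp": [0, 0, -1], "twist": 0},
    {"dp": [0, 0, -1], "twist": 0},
    {"dp": [-1, 0, -0.4], "twist": 0},
    {"dp": [-1, 0, 0], "twist": 0},
    {"dp": [-1, 0, 0], "twist": 0}
  ],
  "gripper": 0.4
}}

```text
time_s: 10.35
ee_pos: [0.3632, 0.1141, 0.182]
eef_rot: [3.139, -0.0, 1.597]
force: [0.5, -0.2, -0.4]
grip_width: 0.0658
grip_force: 0.0
```

```bash
cat > d.py <<'E'
from h import *
np.set_printoptions(precision=4,suppress=True)
o=ctrl.get_obs(); print(o['ee_pos'],o['qpos'],o['grip_width'])
ims=[]
for n in ['side','top']:
    im,d=ctrl.camera(n); W=cloud(n,d); ims.append(im)
    for l in ['boxcar','gondola','roof']:
        for r in ctrl.cut_out(n,l):
            P=W[r['pixels']]; P=P[~np.isnan(P[:,0])]; P=P[np.hypot(P[:,0],P[:,1])<.75]
            if len(P)>30:
                z=np.percentile(P[:,2],95); Q=P[P[:,2]>z-.008]
                print(n,l,round(r['conf'],2),'med',np.median(P,0),'z95',z,cv2.minAreaRect(np.float32(Q[:,:2]*1000)))
a,b=ims; cv2.imwrite('pics/open.png',np.hstack([a[200:480,50:450],b[120:400,80:480]])[:,:,::-1])
E
python3 d.py
```

```text
[0.3632 0.1141 0.182 ] [ 0.2081 -0.0662  1.9868 -0.      1.2188  0.1818] 0.0657856372645879
side boxcar 0.86 med [0.5408 0.2384 0.0717] z95 0.07766393282197213 ((546.57177734375, 229.1496124267578), (46.34831619262695, 104.16928100585938), 1.0457308292388916)
side gondola 0.94 med [0.5524 0.095  0.0343] z95 0.05236220490504595 ((550.3316040039062, 94.3822021484375), (44.83149337768555, 104.00196075439453), 1.5967521667480469)
side roof 0.72 med [0.359  0.1967 0.0277] z95 0.07200236580732274 ((361.69854736328125, 233.9879150390625), (35.23767852783203, 134.78335571289062), 1.0439162254333496)
top boxcar 0.66 med [0.5437 0.2241 0.0716] z95 0.07687441141919807 ((544.8814086914062, 230.6721954345703), (44.9061279296875, 103.27616882324219), 3.400934934616089)
top gondola 0.58 med [0.5501 0.0958 0.032 ] z95 0.05144910093157404 ((549.1572265625, 95.139892578125), (44.38488006591797, 98.85478973388672), 0.7152151465415955)
top roof 0.9 med [0.3761 0.2659 0.0281] z95 0.06992123756054144 ((364.3551940917969, 185.9167022705078), (107.75924682617188, 235.07315063476562), 13.168490409851074)
```

View pics/open.png

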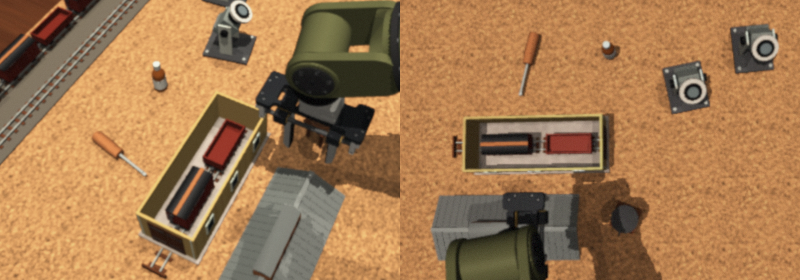

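Call:
{"op": "step_arm", "data": {
  "deltas": [
    {"dp": [0.46, 0.775, 0], "twist": 0},
    {"dp": [0.46, 0.775, 0], "twist": 0},
    {"dp": [0.46, 0.775, 0], "twist": 0},
    {"dp": [0.46, 0.775, 0], "twist": 0},
    {"dp": [0.46, 0.775, 0], "twist": 0},
    {"dp": [0.46, 0.775, 0], "twist": 0},
    {"dp": [0, 0, 0.6], "twist": 0},
    {"dp": [0, 0, 0.7], "twist": 0},
    {"dp": [0, 0, 0.5], "twist": 0},
    {"dp": [0, 0, 0], "twist": 0}
  ]
}}

```text
time_s: 11.75
ee_pos: [0.5448, 0.2309, 0.1056]
eef_rot: [-3.136, 0.002, 1.597]
force: [0.4, 1.2, 0.1]
grip_width: 0.0658
grip_force: 0.0
```

Call:
{"op": "step_arm", "data": {
  "deltas": [
    {"dp": [0, 0.02, 0.5], "twist": 0},
    {"dp": [0, 0, 0.5], "twist": 0},
    {"dp": [0, 0, 0.4], "twist": 0},
    {"dp": [0, 0, 0.25], "twist": 0},
    {"dp": [0, 0, 0.1], "twist": 0},
    {"dp": [0, 0, 0], "twist": 0}
  ]
}}

```text
time_s: 12.35
ee_pos: [0.5474, 0.2306, 0.039]
eef_rot: [3.141, -0.0, 1.596]
force: [0.2, -0.0, 0.5]
grip_width: 0.066
grip_force: 0.0
```

Call:
{"op": "step_arm", "data": {
  "deltas": [
    {"dp": [0, 0, 0], "twist": 0},
    {"dp": [0, 0, 0], "twist": 0},
    {"dp": [0, 0, 0], "twist": 0},
    {"dp": [0, 0, 0], "twist": 0},
    {"dp": [0, 0, 0], "twist": 0}
  ],
  "gripper": -1,
  "squeeze": 25
}}

```text
time_s: 12.85
ee_pos: [0.5475, 0.2304, 0.0391]
eef_rot: [3.141, -0.0, 1.596]
force: [-0.8, 0.1, 3.5]
grip_width: 0.044
grip_force: 25.0
```

Call:
{"op": "step_arm", "data": {
  "deltas": [
    {"dp": [0, 0, -0.1], "twist": 0},
    {"dp": [0, 0, -0.3], "twist": 0},
    {"dp": [0, 0, -0.6], "twist": 0},
    {"dp": [0, 0, -0.8], "twist": 0},
    {"dp": [0, 0, -0.8], "twist": 0},
    {"dp": [0, 0, -0.8], "twist": 0},
    {"dp": [0, 0, -0.8], "twist": 0},
    {"dp": [0, 0, -0.8], "twist": 0},
    {"dp": [0, 0, -0.6], "twist": 0},
    {"dp": [0, 0, -0.3], "twist": 0},
    {"dp": [0, 0, 0], "twist": 0}
  ]
}}

```text
time_s: 13.95
ee_pos: [0.5475, 0.2304, 0.2763]
eef_rot: [3.139, -0.001, 1.596]
force: [0.0, -0.5, -1.7]
grip_width: 0.0441
grip_force: 25.0
```

```bash
python3 -c "
from h import *
o=ctrl.get_obs(); print(o)
# kinematic fit: r offset etc
"
```

```text
{'time_s': 13.95, 'qpos': array([ 3.36698449e-01,  3.57812481e-01,  1.28190836e+00, -2.69147413e-05,
        1.49928506e+00,  3.11436910e-01]), 'joint_vel': array([ 0.00030686,  0.03155269,  0.0512285 ,  0.00059652, -0.03411314,
       -0.00067978]), 'tau': array([-1.46646181e-02, -6.00111151e+01, -3.89607525e+01,  7.55765894e-02,
        5.47176283e-01, -2.94404063e-04]), 'ee_pos': array([0.54750717, 0.23041166, 0.27627709]), 'eef_rot': array([ 3.13912211e+00, -7.67090043e-04,  1.59606070e+00]), 'force': array([ 0.02234664, -0.49330312, -1.68881779]), 'moment': array([-0.12625581,  0.07204081,  0.00114338]), 'grip_force': 24.9500834941864, 'grip_width': 0.044119101761478645}
```

```bash
cat > k.py <<'E'
import numpy as np
from scipy.optimize import least_squares
S=[(1.1804,.3005,1.5216,.1749,.5212,.2049),(.22698,.35182,1.45228,.54926,.16442,.20553),(.2081,-.0662,1.9868,.3632,.1141,.182),(.3367,.35781,1.28191,.54751,.23041,.27628)]
def f(p,q1,q2,q3):
    a,L1,L2,h,d,e=p; r=a+L1*np.sin(q2)+L2*np.sin(q2+q3)+e*np.cos(q2+q3); z=h+L1*np.cos(q2)+L2*np.cos(q2+q3)-e*np.sin(q2+q3)
    return np.array([r*np.cos(q1)-d*np.sin(q1),r*np.sin(q1)+d*np.cos(q1),z])
def res(p): return np.concatenate([f(p,*s[:3])-s[3:] for s in S]+[[1e-3*p[5]]])
s=least_squares(res,[0,.4,.4,.0,.037,0]); p=s.x
if __name__=='__main__':
    np.set_printoptions(precision=4,suppress=True)
    print(p,np.abs(s.fun).max())
    for z in [.1,.2,.25,.3,.35,.4,.5,.6]:
        R=[]
        for q2 in np.linspace(-.79,2.21,301):
            for q3 in np.linspace(.23,2.52,230):
                if 0<=np.pi-q2-q3<=3.07:
                    x=f(p,0,q2,q3)
                    if abs(x[2]-z)<.01: R.append((x[0],q2,q3))
        R.sort(); print(z,np.round(R[0],3),np.round(R[-1],3))
E
python3 k.py
```

```text
[ 0.0016  0.421   0.4481 -0.0412  0.0366  0.0461] 0.00020419187129316896
0.1 [ 0.169 -0.6    2.52 ] [0.85 1.24 0.23]
0.2 [ 0.148 -0.79   2.4  ] [0.828 1.12  0.24 ]
0.25 [ 0.153 -0.79   2.29 ] [0.813 1.06  0.24 ]
0.3 [ 0.15 -0.79  2.14] [0.794 1.    0.23 ]
0.35 [ 0.141 -0.79   2.03 ] [0.77 0.93 0.24]
0.4 [ 0.126 -0.79   1.91 ] [0.744 0.87  0.23 ]
0.5 [ 0.075 -0.79   1.66 ] [0.676 0.73  0.23 ]
0.6 [-0.017 -0.79   1.36 ] [0.582 0.57  0.23 ]
```

Call:
{"op": "step_arm", "data": {
  "deltas": [
    {"dp": [0, 0, -0.8], "twist": -1},
    {"dp": [0, 0, -0.8], "twist": -1},
    {"dp": [0, 0, -0.8], "twist": -0.7},
    {"dp": [-0.35, 0.65, -0.4], "twist": 0},
    {"dp": [-0.35, 0.65, -0.3], "twist": 0},
    {"dp": [-0.35, 0.65, 0], "twist": 0},
    {"dp": [-0.35, 0.65, 0], "twist": 0},
    {"dp": [-0.35, 0.65, 0], "twist": 0},
    {"dp": [-0.06, 0.14, 0], "twist": 0},
    {"dp": [0, 0, 0], "twist": 0}
  ]
}}

```text
time_s: 14.95
ee_pos: [0.6963, 0.1879, 0.395]
eef_rot: [-3.137, 0.0, 1.784]
force: [-0.2, 1.0, -0.8]
grip_width: 0.044
grip_force: 25.0
```

```bash
python3 -c "
from h import *
o=ctrl.get_obs(); print(o['qpos'],o['eef_rot'],o['ee_pos'])"
```

```text
[ 2.12773153e-01  7.66059855e-01  3.99648309e-01 -6.38631764e-05
  1.98030969e+00 -3.25463689e-05] [-3.13716745e+00  5.85505559e-05  1.78357686e+00] [0.69633319 0.18786631 0.39503631]
```

Now at azimuth 12.2° with q6≈0; push outward past the reach limit to see how the wrist follows.

Call:
{"op": "step_arm", "data": {
  "deltas": [
    {"dp": [0, 0.5, 0], "twist": 0},
    {"dp": [0, 0.5, 0], "twist": 0},
    {"dp": [0, 0.5, 0], "twist": 0},
    {"dp": [0, 0.5, 0], "twist": 0},
    {"dp": [0, 0.5, 0], "twist": 0},
    {"dp": [0, 0.5, 0], "twist": 0}
  ]
}}

```text
time_s: 15.55
ee_pos: [0.747, 0.1964, 0.3624]
eef_rot: [3.09, -0.002, 1.785]
force: [0.6, -0.3, -1.4]
grip_width: 0.0433
grip_force: 25.0
```

```bash
python3 -c "
from h import *
o=ctrl.get_obs(); print(o['qpos'],o['eef_rot'],o['ee_pos'])"
```

```text
[ 0.20885203  0.90503912  0.23553738  0.00272855  1.94900224 -0.00391599] [ 3.08956804e+00 -2.27629162e-03  1.78469706e+00] [0.74696619 0.19642847 0.36240718]
```

Call:
{"op": "step_arm", "data": {
  "deltas": [
    {"dp": [0, 0.9, -0.6], "twist": 0},
    {"dp": [0, 0.9, -0.6], "twist": 0},
    {"dp": [0, 0.9, -0.6], "twist": 0},
    {"dp": [0, 0.9, -0.6], "twist": 0},
    {"dp": [0, 0.9, -0.6], "twist": 0},
    {"dp": [0, 0.9, -0.6], "twist": 0}
  ]
}}

```text
time_s: 16.15
ee_pos: [0.7581, 0.1908, 0.4166]
eef_rot: [2.947, -0.008, 1.785]
force: [-0.7, 0.6, -0.8]
grip_width: 0.0439
grip_force: 25.0
```

```bash
python3 -c "
from h import *
o=ctrl.get_obs(); print(o['qpos'],o['eef_rot'],o['ee_pos'])"
```

```text
[ 0.19593724  0.83859374  0.23549331  0.01152699  1.87284492 -0.01326864] [ 2.94678892 -0.00756621  1.78524509] [0.75808905 0.19081878 0.41656512]
```

Call:
{"op": "step_arm", "data": {
  "deltas": [
    {"dp": [0, -0.5, 0], "twist": 0},
    {"dp": [0, -0.5, 0], "twist": 0},
    {"dp": [0, -0.5, 0], "twist": 0}
  ]
}}

```text
time_s: 16.45
ee_pos: [0.7019, 0.1787, 0.4048]
eef_rot: [2.948, -0.008, 1.785]
force: [0.7, 0.7, 0.1]
grip_width: 0.0436
grip_force: 25.0
```

```bash
python3 -c "
from h import *
o=ctrl.get_obs(); print(o['qpos'],o['eef_rot'],o['ee_pos'])"
```

```text
[ 0.194581    0.57807076  0.69115442  0.01126263  1.67905616 -0.01678699] [ 2.94811276 -0.00752778  1.78519738] [0.70191533 0.17872202 0.40476016]
```

Call:
{"op": "step_arm", "data": {
  "deltas": [
    {"dp": [0, 0.8, 0], "twist": 0},
    {"dp": [0.1, 0.8, -0.3], "twist": 0},
    {"dp": [0.1, 0.9, -0.6], "twist": 0},
    {"dp": [0.1, 0.9, -0.6], "twist": 0},
    {"dp": [0.1, 0.9, -0.6], "twist": 0},
    {"dp": [0.1, 0.9, -0.6], "twist": 0},
    {"dp": [0.1, 0.9, -0.6], "twist": 0},
    {"dp": [0.1, 0.9, -0.6], "twist": 0}
  ]
}}

```text
time_s: 17.25
ee_pos: [0.7455, 0.2052, 0.4934]
eef_rot: [2.802, -0.014, 1.787]
force: [0.5, 0.5, -2.4]
grip_width: 0.0439
grip_force: 25.0
```

```bash
python3 -c "
from h import *
o=ctrl.get_obs(); print(o['qpos'],o['eef_rot'],o['ee_pos'])"
```

```text
[0.21661735 0.74485246 0.23470351 0.01366172 1.82190279 0.00835338] [ 2.80151587 -0.01412929  1.78715345] [0.74547626 0.20519996 0.49343207]
```

Call:
{"op": "step_arm", "data": {
  "deltas": [
    {"dp": [0, 1, -0.5], "twist": 0},
    {"dp": [0, 1, -0.5], "twist": 0},
    {"dp": [0, 1, -0.5], "twist": 0},
    {"dp": [0, 1, -0.5], "twist": 0},
    {"dp": [0, 1, -0.5], "twist": 0},
    {"dp": [0, 1, -0.5], "twist": 0},
    {"dp": [0, 1, -0.5], "twist": 0},
    {"dp": [0, 1, -0.5], "twist": 0}
  ]
}}

```text
time_s: 18.05
ee_pos: [0.7482, 0.191, 0.5759]
eef_rot: [2.6, -0.022, 1.791]
force: [1.0, -0.7, -0.6]
grip_width: 0.0441
grip_force: 25.0
```

```bash
python3 -c "
from h import *
o=ctrl.get_obs(); print(o['qpos'],o['eef_rot'],o['ee_pos'])"
```

```text
[ 0.19063782  0.65424432  0.23553907  0.03442591  1.71105269 -0.0088908 ] [ 2.60035976 -0.02216482  1.79073597] [0.7481513  0.19104825 0.57586936]
```

Call:
{"op": "step_arm", "data": {
  "deltas": [
    {"dp": [0, 1, -0.5], "twist": 0},
    {"dp": [0, 1, -0.5], "twist": 0},
    {"dp": [0, 0.8, -0.4], "twist": 0},
    {"dp": [0, 0, 0], "twist": 0}
  ]
}}

```text
time_s: 18.45
ee_pos: [0.7405, 0.1851, 0.6128]
eef_rot: [2.528, -0.024, 1.792]
force: [-0.5, 0.8, -0.4]
grip_width: 0.0437
grip_force: 25.0
```

```bash
cat > g.py <<'E'
from h import *
from scipy.spatial.transform import Rotation as Ro
np.set_printoptions(precision=4,suppress=True)
def status(yaw=np.radians(12.2),piv=(.686,-.168,.085),off=.030):
    o=ctrl.get_obs(); R=Ro.from_euler('xyz',o['eef_rot']).as_matrix(); p=o['ee_pos']
    c,s=np.cos(yaw),np.sin(yaw); e=np.radians(55); ax=np.array([-np.cos(e)*c,-np.cos(e)*s,np.sin(e)]); yv=np.array([-s,c,0])
    tgt=np.array(piv)+ax*(.18+off); print('q',o['qpos'],'rot',o['eef_rot'],'p',p,'gw',o['grip_width'],o['force'])
    z=-R[:,2]; print('tilt err deg',np.degrees(np.arccos(z@ax)),'elev',np.degrees(np.arcsin(z[2])),'az',np.degrees(np.arctan2(-z[1],-z[0])))
    x=R[:,0]; print('twist err deg (+ = twist needed)',np.degrees(np.arctan2(yv@R[:,1],yv@x)))
    print('target',tgt,'world d',tgt-p,'rows/units',R.T@(tgt-p)/.04); return R,tgt
if __name__=='__main__': status()
E
python3 g.py
```

```text
q [ 0.1819  0.6123  0.2349  0.0425  1.6815 -0.0136] rot [ 2.5279 -0.0241  1.792 ] p [0.7405 0.1851 0.6128] gw 0.04372474681290765 [-0.5066  0.7593 -0.3999]
tilt err deg 1.4085130991353676 elev 54.81672478394399 az 14.629373827436186
twist err deg (+ = twist needed) -0.407325111058866
target [ 0.5683 -0.1935  0.257 ] world d [-0.1723 -0.3785 -0.3557] rows/units [ -8.4993 -10.1372   3.4909]
```

Call:
{"op": "step_arm", "data": {
  "deltas": [
    {"dp": [-0.3, -0.4, 0], "twist": 0},
    {"dp": [-0.7, -0.8, 0], "twist": 0},
    {"dp": [-0.75, -0.9, 0], "twist": 0},
    {"dp": [-0.75, -0.9, 0], "twist": 0},
    {"dp": [-0.75, -0.9, 0], "twist": 0},
    {"dp": [-0.75, -0.9, 0], "twist": 0},
    {"dp": [-0.75, -0.9, 0], "twist": 0},
    {"dp": [-0.75, -0.9, 0], "twist": 0},
    {"dp": [-0.75, -0.9, 0], "twist": 0},
    {"dp": [-0.75, -0.9, 0], "twist": 0},
    {"dp": [-0.75, -0.9, 0], "twist": 0},
    {"dp": [-0.5, -0.6, 0], "twist": 0}
  ]
}}

```text
time_s: 19.65
ee_pos: [0.5033, -0.1921, 0.3824]
eef_rot: [2.533, -0.025, 1.792]
force: [0.8, -0.1, -0.8]
grip_width: 0.0441
grip_force: 25.0
```

```bash
python3 g.py
```

```text
q [-0.6664 -0.0628  1.632   0.5074  1.2195 -0.971 ] rot [ 2.5328 -0.0248  1.7917] p [ 0.5033 -0.1921  0.3824] gw 0.04409809812927513 [ 0.7759 -0.1273 -0.8035]
tilt err deg 1.4299774710234125 elev 55.0948222960219 az 14.69068033870743
twist err deg (+ = twist needed) -0.4387625758157956
target [ 0.5683 -0.1935  0.257 ] world d [ 0.065  -0.0013 -0.1254] rows/units [-0.4653 -0.4931  3.4656]
```

Call:
{"op": "step_arm", "data": {
  "deltas": [
    {"dp": [-0.2, -0.2, 0.4], "twist": -0.1},
    {"dp": [-0.15, -0.2, 0.7], "twist": 0},
    {"dp": [-0.1, -0.1, 0.8], "twist": 0},
    {"dp": [0, 0, 0.8], "twist": 0},
    {"dp": [0, 0, 0.5], "twist": 0},
    {"dp": [0, 0, 0.25], "twist": 0},
    {"dp": [0, 0, 0], "twist": 0},
    {"dp": [0, 0, 0], "twist": 0}
  ]
}}

```text
time_s: 20.45
ee_pos: [0.5693, -0.1916, 0.2601]
eef_rot: [2.531, -0.019, 1.799]
force: [0.6, 0.1, -0.9]
grip_width: 0.0438
grip_force: 25.0
```

```bash
cat > m.py <<'E'
from g import *
R,t=status(); ims=[]
for n in ['side','top']:
    im,d=ctrl.camera(n); W=cloud(n,d); ims.append(im)
    p=proj(n,[[.6,-.17,.17]])[0]
    for l in ['boxcar','camera']:
        for r in ctrl.cut_out(n,l):
            P=W[r['pixels']]; P=P[~np.isnan(P[:,0])]; c=np.median(P,0)
            if np.linalg.norm(c[:2]-[.62,-.18])<.12:
                L=(P-ctrl.get_obs()['ee_pos'])@R
                print(n,l,round(r['conf'],2),len(P),c,'tool frame pct 3,97',np.percentile(L,3,axis=0),np.percentile(L,97,axis=0))
a,b=ims
cr=lambda n,im:(lambda u,v:cv2.resize(im[v-70:v+70,u-70:u+70],(400,400),interpolation=cv2.INTER_CUBIC))(*proj(n,[[.61,-.18,.19]])[0].astype(int))
cv2.imwrite('pics/show.png',np.hstack([cr('side',a),cr('top',b)])[:,:,::-1])
E
python3 m.py
```

```text
q [-0.5799  0.135   1.708   0.5552  0.9385 -1.0537] rot [ 2.5311 -0.0191  1.7987] p [ 0.5693 -0.1916  0.2601] gw 0.0438378951701968 [ 0.5956  0.1232 -0.8511]
tilt err deg 1.392180941892391 elev 55.00454112272783 az 14.627439703786155
twist err deg (+ = twist needed) 0.07574351051937354
target [ 0.5683 -0.1935  0.257 ] world d [-0.0011 -0.0018 -0.0031] rows/units [-0.0397 -0.0736  0.0413]
side boxcar 0.91 1125 [ 0.5543 -0.1623  0.2829] tool frame pct 3,97 [-0.0444 -0.0198 -0.0372] [0.0516 0.0242 0.0139]
side camera 0.82 2166 [ 0.6702 -0.1523  0.0249] tool frame pct 3,97 [-0.0374 -0.0888  0.1495] [0.0372 0.0206 0.3011]
top boxcar 0.71 621 [ 0.5561 -0.156   0.2883] tool frame pct 3,97 [ 0.0233 -0.0187 -0.0371] [0.0519 0.0237 0.0127]
top camera 0.75 1860 [ 0.667  -0.1597  0.0888] tool frame pct 3,97 [-0.0443 -0.0894  0.1496] [0.0384 0.0201 0.3041]
top camera 0.59 896 [ 0.666  -0.1663  0.1261] tool frame pct 3,97 [-0.0252 -0.0252  0.1488] [0.021  0.0215 0.231 ]
```

View pics/show.png

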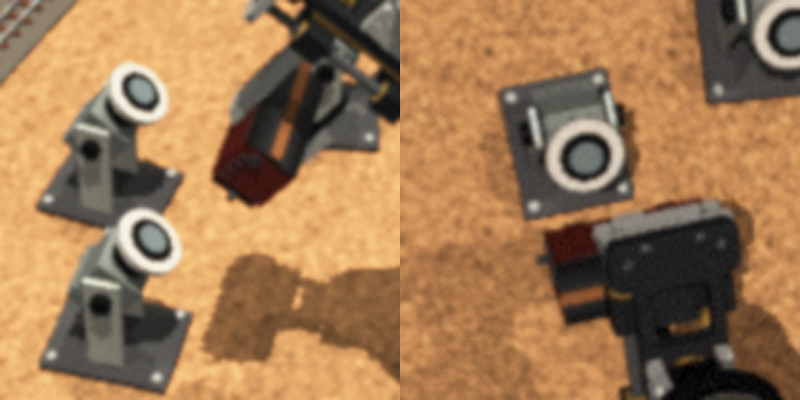

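Call:
{"op": "step_arm", "data": {
  "deltas": [
    {"dp": [-0.03, -0.07, 0.04], "twist": 0},
    {"dp": [0, 0, 0], "twist": 0},
    {"dp": [0, 0, 0], "twist": 0},
    {"dp": [0, 0, 0], "twist": 0},
    {"dp": [0, 0, 0], "twist": 0},
    {"dp": [0, 0, 0], "twist": 0}
  ]
}}

```text
time_s: 21.35
ee_pos: [0.5683, -0.1929, 0.2563]
eef_rot: [2.532, -0.02, 1.799]
force: [0.0, -0.4, -1.6]
grip_width: 0.0435
grip_force: 25.0
```

```bash
python3 -c "
from g import *
status()
for n in ['side','top']:
    im,d=ctrl.camera(n); W=cloud(n,d)
    for l in ['roof','gondola','water_tower','oil','screwdriver']:
        for r in ctrl.cut_out(n,l)[:1]:
            print(n,l,round(r['conf'],2),np.nanmedian(W[r['pixels']],0))
            if l=='roof': P=W[r['pixels']]; Q=P[P[:,2]>.062]; print('vent',len(Q),np.median(Q,0),np.percentile(Q[:,2],95))
"
```

```text
q [-0.5833  0.138   1.7134  0.5592  0.9338 -1.062 ] rot [ 2.5316 -0.0197  1.7987] p [ 0.5683 -0.1929  0.2563] gw 0.043541266563652946 [ 0.0025 -0.368  -1.6207]
tilt err deg 1.4196688267470465 elev 55.03640797357792 az 14.675555926884522
twist err deg (+ = twist needed) 0.05724643631308726
target [ 0.5683 -0.1935  0.257 ] world d [-0.0001 -0.0006  0.0007] rows/units [-0.0133  0.0059 -0.0171]
side roof 0.64 [0.3595 0.1966 0.0275]
vent 1460 [0.3606 0.2377 0.0706] 0.07479158460537047
side gondola 0.65 [0.5523 0.0943 0.0342]
side water_tower 0.82 [ 0.3864 -0.0228  0.0885]
side oil 0.75 [0.7578 0.0183 0.0494]
side screwdriver 0.92 [0.7679 0.1987 0.0248]
top roof 0.73 [0.3643 0.2303 0.0262]
vent 995 [0.3609 0.2366 0.0692] 0.07378498892327677
top gondola 0.96 [0.55   0.0955 0.032 ]
top water_tower 0.72 [ 0.3946 -0.0343  0.1036]
top oil 0.46 [0.7568 0.0101 0.0572]
```

All in place; handing in.

```bash
python3 -c "
from station import ctrl
print(ctrl.hand_in())"
```

```text
the job is handed in; nothing more can be done
None
```

The job is handed in at about 21.5 s of the 56 s allowed: the roof lies flat on the bench clear of the shed, and the gripper holds the boxcar within about 1 mm of the calculated focus point and about 1.4° off the view axis, while the gondola, oil bottle, water tower and screwdriver still measure where they started.

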